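# Open the tool case and lay out the dusting brush by the saw

## Robot

A 7-joint arm with a two-finger parallel gripper is mounted at the origin on the work surface. World frame = base frame: x ahead of the robot, y to its left, z up, the work surface at z = 0. Lengths are in m, angles in degrees, forces in N, time in s.
With the tool pointing down it reaches from about 0.425 to 0.875 m from the base axis. Payload 4.7 kg.
Tool frame: the origin (TCP) lies midway between the tips of the shut fingers; the grasp point (between the pads) lies 19 mm behind it; z points along the fingers, y is the direction in which the jaws open and shut (so a half turn about z gives the same grasp; the last joint's range is limited). The gripper opens to 87 mm and grips with 3 to 60 N. Pads are 19 mm wide; open, the fingers measure 117 mm over their backs; the gripper's body (75 mm by 190 mm) begins 51 mm behind the grasp point.
Start: joints at [-71.614, 18.392, -4.016, 83.108, 1.295, 78.541, -3.26], TCP at [0.196, 0.62, 0.223] pointing down, gripper open.
Joint ranges: [-163.93, 163.93], [-17.29, 119.83], [-79.2, 71.16], [3.27, 140.29], [-89.18, 269.18], [5.43, 117.66], [-154.24, 154.24]. Speed limits (degrees/s): [147.25, 147.25, 180, 180, 180, 180, 180].

## Interface

Orientations are given as [roll, pitch, yaw] about the fixed x, y, z axes, in that order (R = Rz(yaw) Ry(pitch) Rx(roll)).
In Python, from cell import env gives the robot as it stands.
- The arm moves only by the tool apply_moves, never from a script. Its argument "targets" is a list of rows, each a list of 2 entries, a list of its own where there are three numbers: the shift along the world's x, y, z in mm, then the turn, a rotation vector about the world's x, y, z in rad. A call has 1 to 8 rows; each row is the pose to reach, as a shift and turn from the pose commanded when the call began; what a row does not reach only later rows make up. A row lasts 1/10 s, in which the tool goes at most 50 mm and 8.59 degrees, less where a joint would pass 70% of its speed; a pose out of reach is approached as far as the arm can. A call with a gripper value outside its range is refused whole. "hand" is the finger opening in mm, from 0 to 87, set as the call begins (left out, the last holds). The fingers move at their own pace and stop on an object; "squeeze" is the grip in N (left out, the last holds). Time passes only in rows, so rows that repeat a pose let the fingers close. It gives the time, the measured TCP pose, the force and the opening at its end, in the units of the state.
- env.get_obs(): the state, without advancing time (a new reading comes with each control period).
- env.read_camera(name): name is "scene" or "top" or "wrist"; returns a dict with "image" (384x512x3 uint8, red, green, blue), "camera_matrix" (3x3 intrinsics, pixels), "camera_from_world" (4x4, takes a point from world to camera coordinates); the wrist camera has in their place "mount" (4x4, takes a point from camera to tool coordinates, whose origin is the TCP and whose axes are the flange's). Camera axes: x right, y down, z forward; pixel columns grow to the right and rows downward; lengths in m; the calibration is good to about 2 mm. A picture is of the moment at which its call begins: read the wrist's pose just before it. There is no depth.
- env.sign_off(): hands the job in, once; it reports no verdict.
Trained networks look in a picture, given as the dict that the camera call returned (one of the last four; its "shot" number tells which), for a name from the list of things; names that differ only in an ending like _2 or _b are one class to them, and where a whole thing is asked for, a point or a joint stands for the part that bears it (a point fixed in the world has none). Each returns a list of dicts, best first, with "conf" (0 to 1); they miss things now and then, are a little off and sometimes report something else, mostly with a low value. They report only what shows in the picture. A call takes as long as a camera call.
- env.regions_of(picture, target): "region" (384x512 bool, what is visible of it) and "rect" ([left, top, right, bottom] in pixels, round what is visible of it).
The state is a dict: "time_s": time; "qpos": joint angles; "joint_velocities": joint speeds; "effort": joint torques, N m; "tool_pos": TCP position; "tool_rot": TCP orientation; "force": force on the tool from outside, world axes, zero at the start; "wrist_torque": the same for the moment, N m; "grip_width": finger opening in m.
Only numpy, scipy, OpenCV 4.12 (cv2) and the standard library are available. Lean on these libraries where they do the work, as an engineer would, in place of code of your own. Each camera call takes 0.05 s, during which the arm holds its last target. There are 200 camera calls.

## Task

The saw needs dusting off. Swing the tool case's lid right back until it rests on its stop and stays open by itself, without flinging it or letting it slam; then take the flat brush out of the case and lay it down, not drop it, flat on the clear half of the rubber mat beside the circular saw, wholly on the mat and clear of the saw. Leave the scraper in its bay and everything else where it stands.

Things in the scene. Friction and masses are not known exactly. Their poses are not given: they have to be found in the camera images.
- case: Tool case, does not shift: black open tray 200 x 320 mm, 55 mm high, walls and floor 4 mm thick, under a frosted see-through lid; latches already undone. Origin: centre of the underside. x runs from the front (handle side) to the hinge, y along the 320 mm length to the end bay with steel sockets (y over 84 mm), z up.
- bay_front (a point): Centre of the floor of the front long bay (case x = -49, y = -36 mm, 4 mm above the bench): 240 mm along the case's y, 94 mm wide. The divider between the two long bays stands 30 mm above the bench. The brush lies in one long bay, the scraper in the other; which is which varies.
- bay_rear (a point): Centre of the floor of the rear long bay, next to the hinge (case x = +49, y = -36 mm, 4 mm above the bench), same size.
- case_lid (a joint): Angle of the lid: 0 shut, 1.83 resting on its stop (105 degrees, leaning back beyond upright), about the case's y axis through lid_hinge. The lid (0.45 kg, 200 x 324 mm, 25 mm high) swings freely with little friction: short of upright it falls shut, beyond upright it falls back on to the stop. About 3 N at the bar lifts it.
- lid_bar (a point): Middle of the lid's carrying bar: round, 19 mm diameter, 114 mm free length, parallel to the case's y, 50 mm in front of the lid's front wall on two arms; about 40 mm stay free between bar and wall for a finger. Lid shut: at case x = -150 mm, 67 mm above the bench; lid on its stop: the topmost part, about 0.29 m high.
- lid_hinge (a point): Middle of the lid's hinge line: case x = +100 mm, 55 mm above the bench. The bar is 250 mm from it, and 12.5 mm above it when shut.
- brush_mid (a point): Flat brush (wooden handle, steel ferrule, pale bristles), 190 mm long, 20 mm thick, about 0.12 kg, rigid. Origin at its centre, half-way up; x along its length to the bristles, z up. Handle x = -95 to -2 mm, 28 mm wide (34 at the butt); shoulder 42 wide to +9, ferrule 52 wide to +45, bristles to +95. Balances near +5. Lies along the case (+-8 degrees), bristles towards the sockets.
- brush_tip (a point): Middle of the end of the bristles, on the brush's centre line.
- brush_butt (a point): Middle of the end of the brush's handle, on its centre line.
- scraper_mid (a point): Scraper: brown wooden handle 105 x 30 x 20 mm and flat steel blade 64 mm wide, 190 mm long in all; it lies in the other long bay and must stay there. Origin at its centre, half-way up; x axis to the blade, which points towards the sockets.
- mat: Black rubber mat 320 x 440 mm, 4 mm thick, fixed flat on the bench. Origin: centre of its underside; x along the 320 mm side, y along the 440 mm side. The saw stands on the half with negative y; the half with positive y is clear.
- mat_clear (a point): Centre of the clear part of the mat, on its top face (mat y = +115 mm). The clear part measures about 320 mm along the mat's x and 200 mm along its y.
- saw: Hand-held circular saw, 270 mm long, up to 195 mm wide and 205 mm high, 3.4 kg, standing on the mat; it stays there. Origin: centre of its underside, x along its length. Its sole plate reaches to y = +80 mm.
- jar: Closed glass jar, 72 mm across, 95 mm high, on the left of the bench; it stays there. Origin: centre of its underside.

How it is judged:
By the outcome, as a careful person would: the job done as asked, in the order asked, and still so for the second after the job is handed in, with the robot touching nothing.
It also fails if it takes over 61 s, if anything falls off the work surface, if the arm or the gripper's body presses on something with over 40 N, if the wrist force passes 120 N, or if a joint passes its speed limit or range.

## Working session

There is one attempt and no reset: what is moved stays moved. The work goes in short steps, Python scripts to look and compute and a tool call to move; the robot and the scene stay as the last step left them, time stands still between calls to the robot, and variables do not carry over. Pictures are saved under pics/ and viewed, about 8 in all and at most 12, crops included, and the job is handed in when it is done.

Besides the shell and the picture viewer there is one more tool, called after "Call:" in YAML: its name, and indented under it one key for each argument. apply_moves: Moves the arm, as the interface text tells. Its arguments: {"type":"object","properties":{"targets":{"type":"array","items":{"type":"array"}},"hand":{"type":"number"},"squeeze":{"type":"number"}},"required":["targets"]}

```bash
mkdir -p pics; ls; cat > h.py <<'E'
import numpy as np, cv2
from cell import env
def pix2world(p,uv,z):
    K=np.array(p["camera_matrix"]);T=np.array(p["camera_from_world"])
    R,t=T[:3,:3],T[:3,3]; c=-R.T@t
    d=R.T@np.linalg.inv(K)@np.array([uv[0],uv[1],1.])
    return c+d*(z-c[2])/d[2]
def proj(p,X):
    K=np.array(p["camera_matrix"]);T=np.array(p["camera_from_world"])
    q=K@(T[:3,:3]@np.array(X)+T[:3,3]); return q[:2]/q[2]
def save(p,n,crop=None,s=1.5):
    im=p["image"][:,:,::-1]
    if crop: im=im[crop[1]:crop[3],crop[0]:crop[2]]
    cv2.imwrite("pics/"+n,cv2.resize(im,None,fx=s,fy=s,interpolation=cv2.INTER_CUBIC))
E
python3 - <<'E'
from h import *
np.set_printoptions(precision=4,suppress=True)
o=env.get_obs();print({k:np.round(v,3) for k,v in o.items()})
for n in ["top","scene"]:
    p=env.read_camera(n);save(p,n+"0.png")
    T=np.array(p["camera_from_world"]);print(n,-T[:3,:3].T@T[:3,3])
    for t in ["case","mat","saw","jar","lid_bar","brush_mid","scraper_mid","case_lid"]:
        for r in env.regions_of(p,t)[:2]:
            m=r["region"].astype(np.uint8); pts=np.argwhere(m)[:,::-1].astype(np.float32)
            print(t,round(r["conf"],2),r["rect"],[np.round(v,1) for v in cv2.minAreaRect(pts)])
    if n=="top": print([pix2world(p,c,0) for c in [(0,0),(511,0),(0,383),(511,383)]])
E
```

```text
pics
{'time_s': np.float64(0.0), 'qpos': array([-71.614,  18.437,  -4.017,  83.177,   1.297,  78.54 ,  -3.259]), 'joint_velocities': array([-0.023,  0.118,  0.015, -0.004, -0.052, -0.003,  0.005]), 'effort': array([  0.001, -49.129,  -0.403, -31.252,  -0.064,   0.044,   0.   ]), 'tool_pos': array([0.196, 0.619, 0.221]), 'tool_rot': array([-179.892,    0.007,  162.427]), 'force': array([0.218, 0.631, 0.254]), 'wrist_torque': array([ 0.021, -0.006,  0.001]), 'grip_width': np.float64(0.087)}
top [ 0.4959 -0.0804  1.3579]
case 0.6 [176.6, 166.4, 259.9, 268.2] [array([219.6, 212.8]), array([99.5, 84.8]), np.float64(87.0)]
mat 0.65 [296.3, 161.5, 433.2, 257.7] [array([362.9, 208.5]), array([ 93.1, 127.8]), np.float64(87.1)]
saw 0.75 [372.5, 167.8, 458.9, 252.4] [array([409.3, 209.3]), array([80.4, 82.5]), np.float64(6.2)]
lid_bar 0.95 [181.2, 163.1, 265.6, 263.3] [array([222.1, 212.6]), array([99.4, 79.7]), np.float64(86.8)]
scraper_mid 0.29 [73.1, 201.3, 106.2, 220.1] [array([ 89., 213.]), array([22., 30.]), np.float64(90.0)]
case_lid 0.9 [180.9, 160.9, 263.6, 264.5] [array([222. , 212.4]
[... 237 characters left out ...]
.7, 322.5, 220.6] [array([274.3, 183.9]), array([85.7, 55.9]), np.float64(40.8)]
mat 0.73 [98.6, 196.7, 238.8, 301.9] [array([169. , 243.3]), array([ 70.2, 121.3]), np.float64(59.6)]
saw 0.64 [106.8, 212.3, 179.5, 288.7] [array([133.9, 249.9]), array([84.6, 50.9]), np.float64(57.0)]
jar 0.53 [342.1, 131.4, 361.5, 153.7] [array([350.9, 144.1]), array([16.2, 24.8]), np.float64(7.1)]
lid_bar 0.74 [235.5, 143.1, 318.8, 210.9] [array([272.1, 182.1]), array([79.9, 54.3]), np.float64(40.6)]
case_lid 0.88 [236.9, 148.4, 319.8, 214.2] [array([272.2, 182.6]), array([80.6, 54.9]), np.float64(40.6)]
case_lid 0.29 [235.6, 142.7, 317.8, 221.1] [array([273.9, 183.5]), array([85.7, 55.8]), np.float64(40.6)]
```

View pics/top0.png

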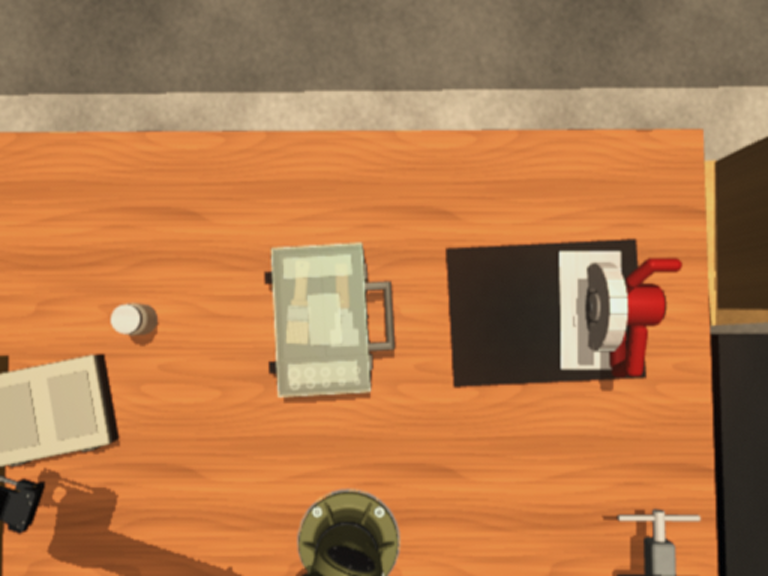

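View pics/scene0.png

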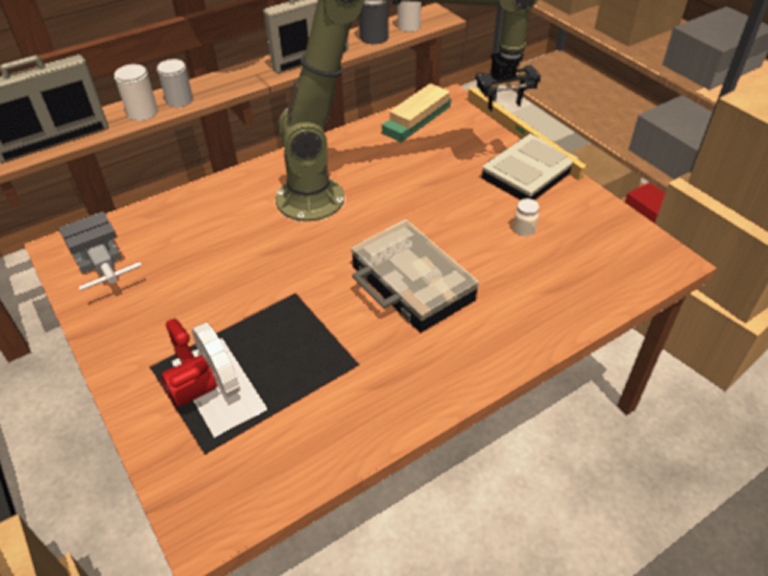

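Top view (768×576 picture): case lid corners are at about (272,249), (361,243), (370,390) and (278,397), with the handle bar at x≈390, y 283–350 (towards −y). The mat corners are (447,249), (637,240), (645,377) and (455,386), and the saw is on its right half. The brush seems to lie in the hinge-side bay. The scene view agrees.

```bash
python3 - <<'E'
from h import *
np.set_printoptions(precision=4,suppress=True)
p=env.read_camera("top"); s=env.read_camera("scene")
g=lambda l,z:np.array([pix2world(p,(u/1.5-.17,v/1.5-.17),z) for u,v in l])
print("lid",g([(272,249),(361,243),(370,390),(278,397)],.08))
print("bar ends",g([(389,283),(390,350)],.067))
print("mat",g([(447,249),(637,240),(645,377),(455,386)],.004))
print("jar",g([(128,318)],.095))
print("bar seen in scene", [proj(s,[x[0],x[1],.067])*1.5 for x in g([(389,283),(390,350)],.067)])
save(p,"top1.png",(165,145,275,280),5)
E
```

```text
lid [[ 0.6548  0.1626  0.08  ]
 [ 0.6674 -0.0319  0.08  ]
 [ 0.349  -0.0511  0.08  ]
 [ 0.3343  0.1471  0.08  ]]
bar ends [[ 0.5806 -0.0929  0.067 ]
 [ 0.434  -0.0946  0.067 ]]
mat [[ 0.6631 -0.2277  0.004 ]
 [ 0.6826 -0.6656  0.004 ]
 [ 0.3688 -0.6754  0.004 ]
 [ 0.3491 -0.2432  0.004 ]]
jar [[0.5048 0.4684 0.095 ]]
bar seen in scene [array([383.9973, 306.2633]), array([354.4423, 274.064 ])]
```

View pics/top1.png

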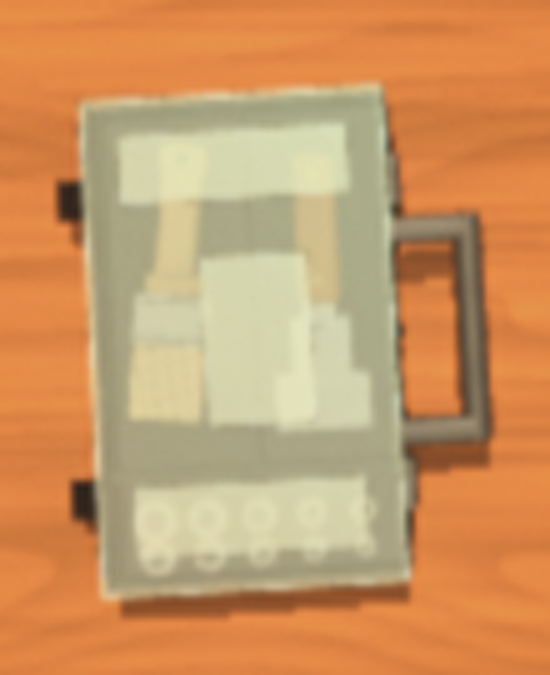

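Call:
apply_moves:
  targets:
    - [[30,-40,3],[0,0,0.05]]
    - [[62,-80,5],[0,0,0.09]]
    - [[95,-120,8],[0,0,0.14]]
    - [[127,-160,10],[0,0,0.18]]
    - [[160,-200,13],[0,0,0.23]]
    - [[190,-240,15],[0,0,0.27]]
    - [[222,-280,18],[0,0,0.32]]
    - [[254,-320,20],[0,0,0.363]]
  hand: 54

```text
time_s: 1.8
tool_pos: [0.4457, 0.3051, 0.2428]
tool_rot: [179.9, 0.1, -176.7]
force: [0.8, 0.3, 0.7]
grip_width: 0.0536
```

Call:
apply_moves:
  targets:
    - [[8,-47,-5],[0,0,0]]
    - [[15,-94,-12],[0,0,0]]
    - [[22,-141,-19],[0,0,0]]
    - [[30,-188,-25],[0,0,0]]
    - [[37,-235,-31],[0,0,0]]
    - [[45,-282,-38],[0,0,0]]
    - [[52,-329,-44],[0,0,0]]
    - [[58,-376,-50],[0,0,0]]

```text
time_s: 2.6
tool_pos: [0.5028, -0.0711, 0.1924]
tool_rot: [180.0, 0.1, -176.8]
force: [1.6, 0.2, -0.3]
grip_width: 0.0539
```

```bash
python3 - <<'E'
from h import *
np.set_printoptions(precision=4,suppress=True)
o=env.get_obs();p=env.read_camera("wrist");save(p,"w1.png")
print(o["tool_pos"],o["tool_rot"],o["qpos"],p["mount"],p["camera_matrix"])
np.save("w1.npy",p["image"])
E
```

```text
[ 0.5028 -0.0711  0.1924] [ 179.9739    0.0813 -176.7678] [-24.7166   1.4602  30.5021 106.4634  -0.8188  72.2039  99.2589] [[-0.0003 -0.9631 -0.2692  0.0741]
 [ 1.     -0.0001 -0.0006  0.0001]
 [ 0.0006 -0.2692  0.9631 -0.1635]
 [ 0.      0.      0.      1.    ]] [[333.5881   0.     257.0119]
 [  0.     333.5881 192.2519]
 [  0.       0.       1.    ]]
```

View pics/w1.png

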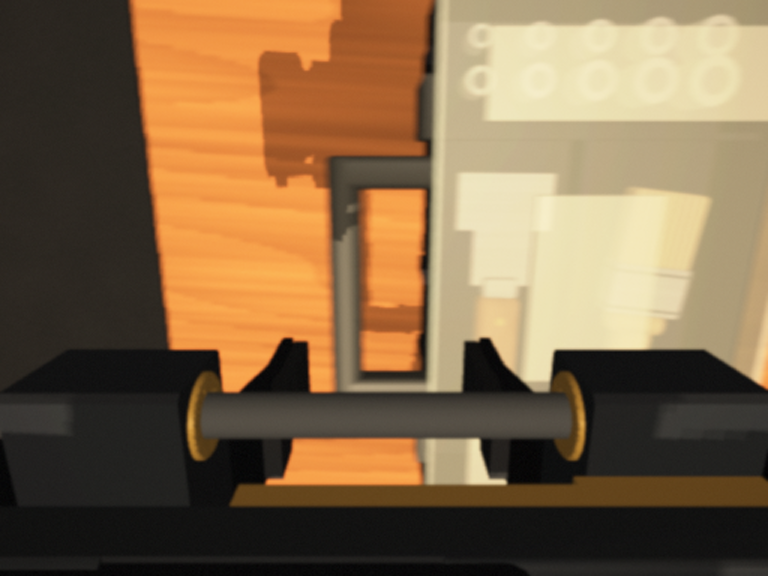

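Wrist view: the bar runs from about (344,172) to (348,378). The scraper is in the front bay, and the brush is in the hinge-side bay with its bristles towards the sockets.

```bash
cat >> h.py <<'E'
from scipy.spatial.transform import Rotation as Ro
def wpose(o,p):
    M=np.array(p["mount"]);T=np.eye(4);T[:3,:3]=Ro.from_euler("xyz",o["tool_rot"],degrees=True).as_matrix();T[:3,3]=o["tool_pos"]
    p["camera_from_world"]=np.linalg.inv(T@M);return p
E
python3 - <<'E'
from h import *
np.set_printoptions(precision=4,suppress=True)
p=dict(mount=[[-0.0003,-0.9631,-0.2692,0.0741],[1,-0.0001,-0.0006,0.0001],[0.0006,-0.2692,0.9631,-0.1635],[0,0,0,1]],camera_matrix=[[333.5881,0,257.0119],[0,333.5881,192.2519],[0,0,1]])
o=dict(tool_pos=[0.5028,-0.0711,0.1924],tool_rot=[179.9739,0.0813,-176.7678]);wpose(o,p)
for n,u,v,z in [("bar",344,172,.067),("bar",348,378,.067),("ferr",650,290,.024),("tip",680,195,.024),("tiptopedge",712,195,.024),("tipedge",640,190,.024),("lid front",436,200,.08),("lidfront",432,380,.08)]: print(n,pix2world(p,(u/1.5-.17,v/1.5-.17),z))
E
```

```text
bar [ 0.4429 -0.098   0.067 ]
bar [ 0.5694 -0.0913  0.067 ]
ferr [0.5124 0.1118 0.024 ]
tip [0.4473 0.1186 0.024 ]
tiptopedge [0.4462 0.1395 0.024 ]
tipedge [0.4456 0.0918 0.024 ]
lid front [ 0.4543 -0.0464  0.08  ]
lidfront [ 0.5616 -0.0399  0.08  ]
```

Call:
apply_moves:
  targets:
    - [[-1,-18,0],[0,0,0]]
    - [[-1,-18,0],[0,0,0]]
    - [[-1,-18,-40],[0,0,0]]
    - [[-1,-18,-75],[0,0,0]]
    - [[-1,-18,-105],[0,0,0]]
    - [[-1,-18,-128],[0,0,0]]
    - [[-1,-18,-143],[0,0,0]]
    - [[-1,-18,-143],[0,0,0]]
  hand: 46

```text
time_s: 3.45
tool_pos: [0.4999, -0.0854, 0.0472]
tool_rot: [180.0, -0.3, -176.7]
force: [0.3, -0.3, 0.0]
grip_width: 0.0461
```

Call:
apply_moves:
  targets:
    - [[0,0,0],[0,0,0]]
    - [[0,0,0],[0,0,0]]
    - [[0,0,0],[0,0,0]]
    - [[0,0,0],[0,0,0]]
    - [[0,0,0],[0,0,0]]
  hand: 10
  squeeze: 20

```text
time_s: 3.95
tool_pos: [0.503, -0.0927, 0.0505]
tool_rot: [-179.6, 0.2, -176.9]
force: [1.7, -10.7, -0.8]
grip_width: 0.0178
```

```bash
python3 - <<'E'
import numpy as np
for s in [(0,20,2.5),(20,40,2.5),(40,60,2.5),(60,80,2.5),(80,92,1.5),(92,104,1.5),(104,107,.5)]:
    th=np.arange(s[0],s[1]+.01,s[2]); f=lambda t:np.array([-.053*(250-250.3*np.cos(np.radians(t+2.86))),.9986*(250-250.3*np.cos(np.radians(t+2.86))),250.3*np.sin(np.radians(t+2.86))-12.5])
    print(s,[list(map(int,np.round(f(t)-f(s[0])))) for t in th[1:]])
E
```

```text
(0, 20, 2.5) [[0, 1, 11], [0, 2, 22], [0, 4, 33], [0, 6, 43], [0, 9, 54], [-1, 12, 64], [-1, 15, 75], [-1, 19, 85]]
(20, 40, 2.5) [[0, 4, 10], [0, 9, 20], [-1, 15, 29], [-1, 20, 39], [-1, 26, 48], [-2, 33, 56], [-2, 40, 65], [-2, 47, 73]]
(40, 60, 2.5) [[0, 8, 8], [-1, 16, 15], [-1, 24, 22], [-2, 32, 29], [-2, 41, 36], [-3, 50, 42], [-3, 60, 47], [-4, 69, 52]]
(60, 80, 2.5) [[-1, 10, 5], [-1, 20, 9], [-2, 30, 13], [-2, 40, 16], [-3, 51, 19], [-3, 61, 22], [-4, 72, 24], [-4, 83, 26]]
(80, 92, 1.5) [[0, 7, 1], [-1, 13, 1], [-1, 20, 2], [-1, 26, 2], [-2, 33, 2], [-2, 39, 2], [-2, 46, 2], [-3, 52, 1]]
(92, 104, 1.5) [[0, 7, -1], [-1, 13, -1], [-1, 19, -2], [-1, 26, -4], [-2, 32, -5], [-2, 39, -6], [-2, 45, -8], [-3, 51, -10]]
(104, 107, 0.5) [[0, 2, -1], [0, 4, -1], [0, 6, -2], [0, 8, -3], [-1, 10, -3], [-1, 12, -4]]
```

Call:
apply_moves:
  targets:
    - [[0,0,4],[0,0,0]]
    - [[0,1,11],[0,0,0]]
    - [[0,2,22],[0,0,0]]
    - [[0,4,33],[0,0,0]]
    - [[0,6,43],[0,0,0]]
    - [[0,9,54],[0,0,0]]
    - [[-1,15,75],[0,0,0]]
    - [[-1,19,85],[0,0,0]]

```text
time_s: 4.75
tool_pos: [0.502, -0.0738, 0.137]
tool_rot: [-179.6, 0.2, -177.0]
force: [0.4, -10.7, 1.5]
grip_width: 0.0184
```

Call:
apply_moves:
  targets:
    - [[0,4,10],[0,0,0]]
    - [[0,9,20],[0,0,0]]
    - [[-1,15,29],[0,0,0]]
    - [[-1,20,39],[0,0,0]]
    - [[-1,26,48],[0,0,0]]
    - [[-2,33,56],[0,0,0]]
    - [[-2,40,65],[0,0,0]]
    - [[-2,47,73],[0,0,0]]

```text
time_s: 5.55
tool_pos: [0.4996, -0.0296, 0.2104]
tool_rot: [-179.4, 0.2, -177.1]
force: [-1.9, -16.0, 9.1]
grip_width: 0.0186
```

Call:
apply_moves:
  targets:
    - [[0,6,7],[0,0,0]]
    - [[-1,13,13],[0,0,0]]
    - [[-1,21,20],[0,0,0]]
    - [[-2,29,27],[0,0,0]]
    - [[-2,38,34],[0,0,0]]
    - [[-3,47,40],[0,0,0]]
    - [[-3,57,45],[0,0,0]]
    - [[-4,66,50],[0,0,0]]

```text
time_s: 6.35
tool_pos: [0.4963, 0.0378, 0.2624]
tool_rot: [-179.6, 0.3, -177.1]
force: [-4.9, -11.6, 17.5]
grip_width: 0.0184
```

Call:
apply_moves:
  targets:
    - [[-1,8,7],[0,0,0]]
    - [[-1,18,13],[0,0,0]]
    - [[-2,28,18],[0,0,0]]
    - [[-2,38,21],[0,0,0]]
    - [[-3,49,24],[0,0,0]]
    - [[-3,59,27],[0,0,0]]
    - [[-4,70,29],[0,0,0]]
    - [[-4,81,31],[0,0,0]]

```text
time_s: 7.15
tool_pos: [0.491, 0.127, 0.2882]
tool_rot: [180.0, 0.1, -176.8]
force: [4.2, -1.6, 1.9]
grip_width: 0.0183
```

Call:
apply_moves:
  targets:
    - [[0,7,1],[0,0,0]]
    - [[-1,13,1],[0,0,0]]
    - [[-1,20,2],[0,0,0]]
    - [[-1,26,2],[0,0,0]]
    - [[-2,33,2],[0,0,0]]
    - [[-2,39,2],[0,0,0]]
    - [[-2,46,2],[0,0,0]]
    - [[-3,52,1],[0,0,0]]

```text
time_s: 7.95
tool_pos: [0.4879, 0.1785, 0.2893]
tool_rot: [180.0, 0.0, -176.8]
force: [5.6, -0.1, 2.3]
grip_width: 0.0183
```

Call:
apply_moves:
  targets:
    - [[0,7,-1],[0,0,0]]
    - [[-1,13,-1],[0,0,0]]
    - [[-1,19,-2],[0,0,0]]
    - [[-1,25,-4],[0,0,0]]
    - [[-2,31,-5],[0,0,0]]
    - [[-2,36,-6],[0,0,0]]
    - [[-2,41,-8],[0,0,0]]
    - [[-3,45,-9],[0,0,0]]

```text
time_s: 8.75
tool_pos: [0.4852, 0.2235, 0.2802]
tool_rot: [180.0, 0.1, -176.8]
force: [7.3, -0.2, 1.0]
grip_width: 0.0182
```

Call:
apply_moves:
  targets:
    - [[0,2,-1],[0,0,0]]
    - [[0,4,-1],[0,0,0]]
    - [[0,6,-2],[0,0,0]]
    - [[0,7,-2],[0,0,0]]
    - [[0,8,-2],[0,0,0]]

```text
time_s: 9.25
tool_pos: [0.4848, 0.2307, 0.2778]
tool_rot: [-180.0, 0.0, -176.8]
force: [6.2, -0.6, -0.4]
grip_width: 0.0182
```

Call:
apply_moves:
  targets:
    - [[0,2,-1],[0,0,0]]
    - [[0,4,-1],[0,0,0]]
    - [[0,5,-2],[0,0,0]]
    - [[0,6,-2],[0,0,0]]

```text
time_s: 9.65
tool_pos: [0.4847, 0.233, 0.2769]
tool_rot: [-179.7, -0.1, -176.9]
force: [1.6, -8.5, 7.0]
grip_width: 0.0178
```

Call:
apply_moves:
  targets:
    - [[0,-2,0],[0,0,0]]
    - [[0,-2,0],[0,0,0]]
    - [[0,-2,0],[0,0,0]]
    - [[0,-2,20],[0,0,0]]
    - [[0,-2,50],[0,0,0]]
    - [[0,-10,85],[0,0,0]]
    - [[0,-40,110],[0,0,0]]
    - [[0,-80,120],[0,0,0]]
  hand: 44

```text
time_s: 10.45
tool_pos: [0.4843, 0.1591, 0.3981]
tool_rot: [179.9, 0.1, -176.4]
force: [0.7, -0.5, 0.0]
grip_width: 0.0437
```

Call:
apply_moves:
  targets:
    - [[0,-45,0],[0,0,0]]
    - [[0,-90,0],[0,0,0]]
    - [[0,-135,0],[0,0,0]]
    - [[0,-180,0],[0,0,0]]
    - [[0,-180,0],[0,0,0]]

```text
time_s: 10.95
tool_pos: [0.4837, -0.0302, 0.3965]
tool_rot: [-179.9, -0.0, -177.4]
force: [0.1, 0.3, -0.1]
grip_width: 0.0441
```

```bash
python3 - <<'E'
from h import *
np.set_printoptions(precision=4,suppress=True)
o=env.get_obs();p=wpose(o,env.read_camera("wrist"));print(o["tool_pos"],o["tool_rot"],o["qpos"])
s=env.read_camera("scene")
a=p["image"][:,:,::-1]; b=s["image"][100:240,210:397,::-1]
b=cv2.resize(b,(512,384)); cv2.imwrite("pics/w2.png",cv2.resize(np.vstack([a,b]),None,fx=.78,fy=.78)) 
save(p,"w2a.png")
import pickle;pickle.dump({k:np.array(p[k]) for k in("camera_matrix","camera_from_world","image")},open("w2.pkl","wb"))
for r in env.regions_of(p,"brush_mid")[:2]: print(r["conf"],r["rect"])
E
```

```text
[ 0.4837 -0.0302  0.3965] [-179.9463   -0.0028 -177.4032] [-29.6944  -4.913   27.9359  88.7395   2.3645  95.6007  90.9819]
0.94 [324.4, 127.2, 369.9, 239.4]
```

View pics/w2.png

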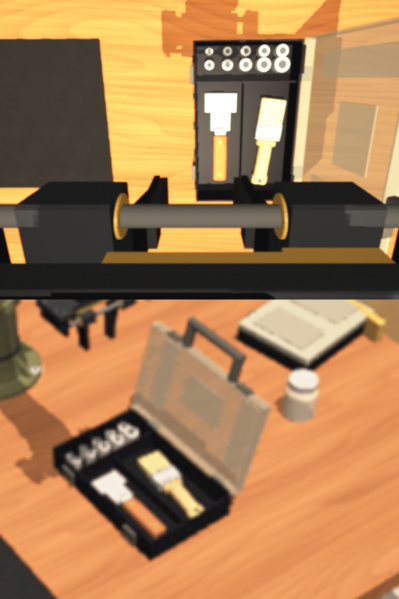

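The lid stands open on its stop (lower half). In the wrist view the brush tip is at about (345,126) and the butt at (333,237) in full pixels, and the scraper is untouched in the front bay.

```bash
python3 - <<'E'
from h import *
np.set_printoptions(precision=4,suppress=True)
o=env.get_obs()
for n in["wrist","top"]:
    p=env.read_camera(n)
    if n=="wrist":wpose(o,p)
    r=env.regions_of(p,"brush_mid")
    if not r: print(n,"none");continue
    m=r[0]["region"]; px=np.argwhere(m)[:,::-1]
    X=np.array([pix2world(p,q,.02) for q in px])[:,:2]
    c,_,a=cv2.minAreaRect((X*1000).astype(np.float32)); print(n,r[0]["conf"],c,_,a)
    x=X[:,0]
    for l in np.arange(x.min(),x.max(),.02):
        s=X[(x>=l)&(x<l+.02)]; print(round(l+.01,3),np.round([s[:,1].min(),s[:,1].max(),s[:,1].mean()],4))
E
```

```text
wrist 0.71 (538.4929809570312, 110.91765594482422) (56.104251861572266, 189.6873779296875) 86.5462417602539
0.453 [0.0893 0.1423 0.1148]
0.473 [0.088  0.1418 0.1148]
0.493 [0.0853 0.1414 0.1135]
0.513 [0.0844 0.1409 0.1126]
0.533 [0.085  0.1389 0.1117]
0.553 [0.0938 0.1308 0.1099]
0.573 [0.093  0.1225 0.1085]
0.593 [0.0927 0.1215 0.1071]
0.613 [0.091  0.1219 0.1068]
0.633 [0.0976 0.1223 0.1099]
top 0.62 (598.0240478515625, 105.4256362915039) (31.648462295532227, 72.8045883178711) 86.76587677001953
0.572 [0.0951 0.1225 0.1077]
0.592 [0.0952 0.1193 0.1072]
0.612 [0.0885 0.1194 0.1053]
0.632 [0.0886 0.1194 0.1048]
```

Call:
apply_moves:
  targets:
    - [[5,10,0],[0,0,-0.14]]
    - [[10,20,0],[0,0,-0.28]]
    - [[20,30,0],[0,0,-0.42]]
    - [[30,40,0],[0,0,-0.56]]
    - [[40,50,0],[0,0,-0.7]]
    - [[50,60,0],[0,0,-0.84]]
    - [[60,70,0],[0,0,-0.98]]
    - [[70,70,0],[0,0,-1.12]]
  hand: 0

```text
time_s: 12.1
tool_pos: [0.5549, 0.0502, 0.3956]
tool_rot: [-180.0, -0.1, 119.0]
force: [0.3, 1.2, -0.6]
grip_width: 0.0007
```

Call:
apply_moves:
  targets:
    - [[5,0,-10],[0,0,-0.14]]
    - [[11,0,-20],[0,0,-0.28]]
    - [[11,0,-30],[0,0,-0.42]]
    - [[11,0,-50],[0,0,-0.53]]
    - [[11,0,-70],[0,0,-0.53]]

```text
time_s: 12.6
tool_pos: [0.5657, 0.0481, 0.3254]
tool_rot: [180.0, 0.0, 88.7]
force: [-0.1, 1.0, -0.4]
grip_width: 0.0004
```

Call:
apply_moves:
  targets:
    - [[0,10,0],[0.14,0,0]]
    - [[0,20,0],[0.28,0,0]]
    - [[0,30,0],[0.42,0,0]]
    - [[0,40,0],[0.55,0,0]]
    - [[0,50,0],[0.61,0,0]]
    - [[0,50,0],[0.61,0,0]]
    - [[0,50,0],[0.61,0,0]]

```text
time_s: 13.3
tool_pos: [0.5655, 0.0976, 0.3259]
tool_rot: [-179.0, -34.9, 88.5]
force: [-0.2, 0.6, 1.3]
grip_width: 0.0004
```

```bash
python3 - <<'E'
from h import *
o=env.get_obs();print({k:np.round(o[k],4) for k in("time_s","tool_pos","tool_rot","qpos","force","grip_width")})
E
```

```text
{'time_s': np.float64(13.3), 'tool_pos': array([0.5655, 0.0976, 0.3259]), 'tool_rot': array([-179.0388,  -34.8569,   88.4694]), 'qpos': array([-19.4136,   9.0792,  31.7699,  91.6888, -38.6871,  89.584 ,
        14.5854]), 'force': array([-0.2366,  0.6285,  1.2607]), 'grip_width': np.float64(0.0004)}
```

Call:
apply_moves:
  targets:
    - [[0,15,-45],[0,0,0]]
    - [[0,30,-90],[0,0,0]]
    - [[0,44,-135],[0,0,0]]
    - [[0,44,-180],[0,0,0]]
    - [[0,44,-220],[0,0,0]]
    - [[0,44,-250],[0,0,0]]
    - [[0,44,-265],[0,0,0]]
    - [[0,44,-265],[0,0,0]]

```text
time_s: 14.1
tool_pos: [0.5645, 0.1419, 0.0597]
tool_rot: [-178.9, -34.9, 88.4]
force: [-0.1, 0.7, 0.3]
grip_width: 0.0005
```

Call:
apply_moves:
  targets:
    - [[0,0,-10],[0,0,0]]
    - [[0,0,-20],[0,0,0]]
    - [[0,0,-30],[0,0,0]]
    - [[0,0,-38],[0,0,0]]
    - [[0,0,-45],[0,0,0]]
    - [[0,0,-48],[0,0,0]]
    - [[0,0,-48],[0,0,0]]

```text
time_s: 14.8
tool_pos: [0.566, 0.1424, 0.014]
tool_rot: [-179.1, -35.1, 88.5]
force: [0.3, 2.5, 3.1]
grip_width: 0.0005
```

Call:
apply_moves:
  targets:
    - [[0,-4,0],[0,0,0]]
    - [[0,-8,0],[0,0,0]]
    - [[0,-12,0],[0,0,0]]
    - [[0,-16,0],[0,0,0]]
    - [[0,-19,0],[0,0,0]]
    - [[0,-19,0],[0,0,0]]

```text
time_s: 15.4
tool_pos: [0.5644, 0.1227, 0.0136]
tool_rot: [-178.9, -35.1, 88.4]
force: [-2.6, 4.7, 6.7]
grip_width: 0.0004
```

Call:
apply_moves:
  targets:
    - [[0,4,5],[0,0,0]]
    - [[0,6,30],[0,0,0]]
    - [[0,0,75],[0,0,0]]
    - [[0,-10,120],[-0.13,0,0]]
    - [[0,-25,165],[-0.27,0,0]]
    - [[0,-45,210],[-0.31,0,0]]
    - [[0,-70,250],[-0.31,0,0]]
    - [[0,-100,280],[-0.31,0,0]]

```text
time_s: 16.2
tool_pos: [0.5664, 0.0209, 0.2963]
tool_rot: [-179.9, -17.1, 88.8]
force: [1.4, -1.1, -0.4]
grip_width: 0.0002
```

Call:
apply_moves:
  targets:
    - [[0,0,0],[0,-0.042,0.136]]
    - [[0,0,0],[0,-0.084,0.273]]
    - [[0,0,0],[0,-0.126,0.409]]
    - [[0,0,0],[0,-0.167,0.545]]
    - [[0,0,0],[0,-0.21,0.683]]
    - [[0,0,0],[0,-0.252,0.82]]
    - [[0,0,0],[0,-0.294,0.956]]
    - [[0,0,0],[0,-0.336,1.09]]
  hand: 42

```text
time_s: 17.0
tool_pos: [0.5659, 0.0198, 0.2925]
tool_rot: [164.6, -7.3, 155.2]
force: [0.0, -0.5, 0.3]
grip_width: 0.0414
```

Call:
apply_moves:
  targets:
    - [[0,0,0],[0,-0.034,0.11]]
    - [[0,0,0],[0,-0.067,0.22]]
    - [[0,0,0],[0,-0.067,0.22]]
    - [[0,0,0],[0,-0.067,0.22]]

```text
time_s: 17.4
tool_pos: [0.5657, 0.0206, 0.2928]
tool_rot: [163.4, -3.9, 167.5]
force: [0.7, 0.2, 0.5]
grip_width: 0.0419
```

```bash
cat > look.py <<'E'
from h import *
import sys
np.set_printoptions(precision=4,suppress=True)
z=float(sys.argv[2]); o=env.get_obs(); print(o["tool_pos"],o["tool_rot"],o["qpos"],o["force"],o["grip_width"])
for n in["wrist","top"]:
    p=env.read_camera(n)
    if n=="wrist":wpose(o,p)
    save(p,sys.argv[1]+n+".png")
    r=env.regions_of(p,"brush_mid")
    if not r: print(n,"none");continue
    X=np.array([pix2world(p,q,z) for q in np.argwhere(r[0]["region"])[:,::-1]])[:,:2]
    c,_,a=cv2.minAreaRect((X*1000).astype(np.float32)); print(n,r[0]["conf"],c,_,a)
    x=X[:,0]
    for l in np.arange(x.min(),x.max(),.02):
        s=X[(x>=l)&(x<l+.02)]; print(round(l+.01,3),np.round([s[:,1].min(),s[:,1].max(),s[:,1].mean()],4))
E
python3 look.py l3 .02
```

```text
[0.5657 0.0206 0.2928] [163.3552  -3.8528 167.535 ] [-20.8268   8.0228  30.2114  90.7026 -20.9263  85.5865  88.4339] [0.7075 0.1851 0.452 ] 0.041923392597035695
wrist 0.93 (537.1937255859375, 91.87034606933594) (56.53850555419922, 190.14198303222656) 85.6455078125
0.452 [0.0719 0.1258 0.098 ]
0.472 [0.0702 0.124  0.0969]
0.492 [0.067  0.1231 0.0949]
0.512 [0.0649 0.1225 0.0933]
0.532 [0.0646 0.1211 0.0928]
0.552 [0.0748 0.1113 0.0906]
0.572 [0.0728 0.1035 0.0879]
0.592 [0.0714 0.1015 0.0861]
0.612 [0.0679 0.1012 0.0844]
0.632 [0.0689 0.1006 0.0849]
top 0.76 (499.5733947753906, 94.3172378540039) (52.70315170288086, 110.02619171142578) 85.55982971191406
0.456 [0.0742 0.1219 0.098 ]
0.476 [0.0709 0.122  0.0975]
0.496 [0.0676 0.1187 0.0945]
0.516 [0.0676 0.1188 0.0932]
0.536 [0.0711 0.1154 0.0927]
0.556 [0.0814 0.1019 0.0929]
```

View pics/l3wrist.png

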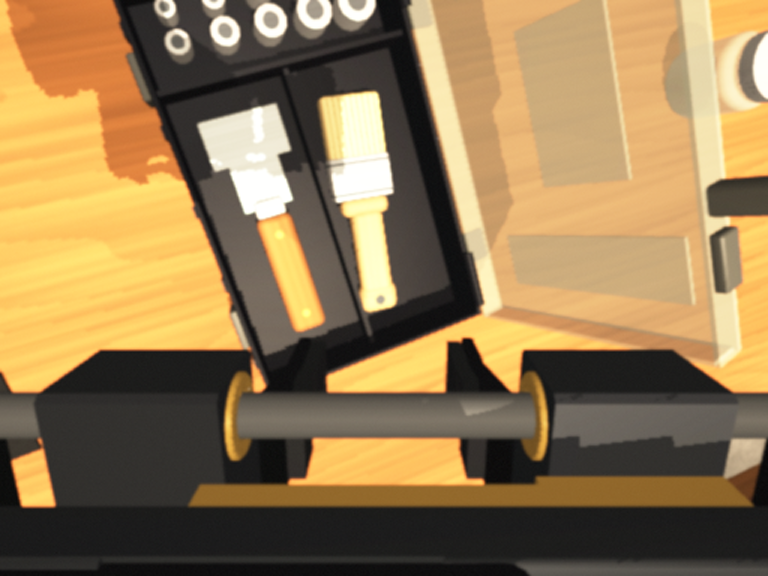

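Call:
apply_moves:
  targets:
    - [[-2,12,-40],[0,-0.041,0.134]]
    - [[-4,24,-80],[0,-0.041,0.134]]
    - [[-6,36,-120],[0,-0.041,0.134]]
    - [[-8,50,-160],[0,-0.041,0.134]]
    - [[-10,60,-195],[0,-0.041,0.134]]
    - [[-10,68,-215],[0,-0.041,0.134]]
    - [[-10,69,-225],[0,-0.041,0.134]]
    - [[-10,69,-225],[0,-0.041,0.134]]
  hand: 42

```text
time_s: 18.4
tool_pos: [0.5549, 0.0906, 0.0671]
tool_rot: [163.0, -1.6, 175.5]
force: [0.2, 0.1, 0.9]
grip_width: 0.042
```

Call:
apply_moves:
  targets:
    - [[0,0,-10],[0,0,0]]
    - [[0,0,-20],[0,0,0]]
    - [[0,0,-30],[0,0,0]]
    - [[0,0,-40],[0,0,0]]
    - [[0,0,-46],[0,0,0]]
    - [[0,0,-50],[0,0,0]]
    - [[0,0,-53],[0,0,0]]
    - [[0,0,-53],[0,0,0]]

```text
time_s: 19.2
tool_pos: [0.5575, 0.0967, 0.0193]
tool_rot: [162.4, -1.4, 175.7]
force: [-3.5, 8.5, 18.9]
grip_width: 0.042
```

Call:
apply_moves:
  targets:
    - [[0,4,20],[0,0,0]]
    - [[0,2,40],[0.02,0,0]]
    - [[0,1,40],[0.05,0,0]]
    - [[0,1,40],[0.05,0,0]]
    - [[0,1,28],[0.05,0,0]]
    - [[0,1,18],[0.05,0,0]]
    - [[0,1,12],[0.05,0,0]]
    - [[0,1,12],[0.05,0,0]]
  hand: 36

```text
time_s: 20.0
tool_pos: [0.5545, 0.0932, 0.0257]
tool_rot: [160.1, -1.9, 175.6]
force: [-0.4, 1.1, -0.5]
grip_width: 0.0361
```

Call:
apply_moves:
  targets:
    - [[0,1,-3],[0,0,0]]
    - [[0,3,-6],[0,0,0]]
    - [[0,5,-9],[0,0,0]]
    - [[0,7,-12],[0,0,0]]
    - [[0,7,-12],[0,0,0]]

```text
time_s: 20.5
tool_pos: [0.556, 0.0987, 0.015]
tool_rot: [160.1, -1.7, 175.6]
force: [2.3, 0.2, 0.4]
grip_width: 0.036
```

Call:
apply_moves:
  targets:
    - [[0,0,0],[0,0,0]]
    - [[0,0,0],[0,0,0]]
    - [[0,0,0],[0,0,0]]
    - [[0,0,0],[0,0,0]]
    - [[0,0,0],[0,0,0]]
    - [[0,0,0],[0,0,0]]
  hand: 15
  squeeze: 30

```text
time_s: 21.1
tool_pos: [0.5554, 0.0987, 0.015]
tool_rot: [160.1, -1.8, 175.6]
force: [-0.9, 0.3, -0.8]
grip_width: 0.0292
```

Call:
apply_moves:
  targets:
    - [[0,-1,3],[0,0,0]]
    - [[0,-2,8],[0,0,0]]
    - [[0,-4,16],[0,0,0]]
    - [[0,-7,26],[0,0,0]]
    - [[0,-11,38],[0,0,0]]
    - [[0,-16,52],[0,0,0]]
    - [[0,-21,65],[0,0,0]]
    - [[0,-21,65],[0,0,0]]

```text
time_s: 21.9
tool_pos: [0.5577, 0.0764, 0.083]
tool_rot: [160.1, -1.5, 175.5]
force: [0.6, -0.2, -1.5]
grip_width: 0.0294
```

```bash
python3 look.py l4 .08; python3 - <<'E'
from h import *
s=env.read_camera("scene"); a=cv2.imread("pics/l4wrist.png")
b=cv2.resize(s["image"][100:220,220:340,::-1],(576,576),interpolation=cv2.INTER_CUBIC)
cv2.imwrite("pics/c4.png",cv2.resize(np.hstack([a,b]),(798,342)))
E
```

```text
[0.5577 0.0764 0.083 ] [160.0541  -1.4531 175.4618] [-20.0542  16.0722  25.6876 107.5422 -30.4098  63.0836 105.3129] [ 0.6142 -0.1628 -1.4793] 0.029437157408755868
wrist 0.62 (526.9119262695312, 79.22117614746094) (172.46072387695312, 59.73904800415039) 0.08955320715904236
0.451 [0.0516 0.1061 0.0774]
0.471 [0.0514 0.106  0.0773]
0.491 [0.0493 0.1087 0.0772]
0.511 [0.0499 0.1087 0.0776]
0.531 [0.0493 0.1091 0.0776]
0.551 [0.057  0.0998 0.0775]
0.571 [0.0627 0.0928 0.0797]
0.591 [0.0619 0.0926 0.0749]
0.611 [0.0619 0.0927 0.08  ]
top 0.87 (538.0623779296875, 77.3365478515625) (185.9716033935547, 52.14979553222656) 0.185855895280838
0.455 [0.0542 0.103  0.0784]
0.475 [0.0543 0.1031 0.0787]
0.495 [0.0511 0.1033 0.0777]
0.515 [0.0512 0.1034 0.0772]
0.535 [0.061  0.0806 0.0712]Traceback (most recent call last):
  File "look.py", line 15, in <module>
    s=X[(x>=l)&(x<l+.02)]; print(round(l+.01,3),np.round([s[:,1].min(),s[:,1].max(),s[:,1].mean()],4))
                                                          ~~~~~~~~~~^^
    return umr_minimum(a, axis, None, out, keepdims, initial, where)
ValueError: zero-size array to reduction operation minimum which has no identity
```

View pics/c4.png

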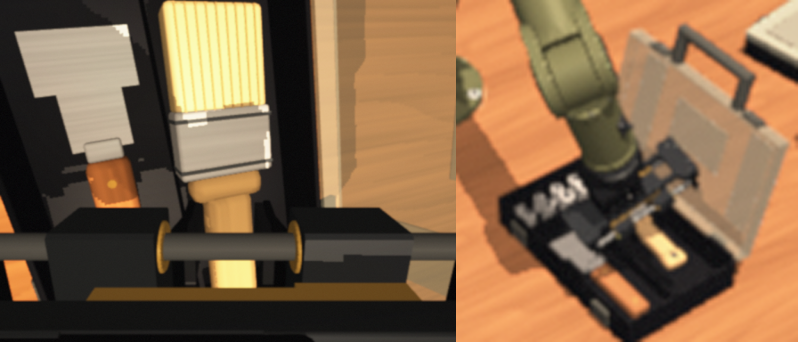

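Gripped and lifted. The brush hangs clear of the case, its axis along world x, the lid is open, and the scraper is in its bay.

Call:
apply_moves:
  targets:
    - [[0,-10,25],[0,0,0]]
    - [[0,-30,55],[0,0,0]]
    - [[-3,-60,80],[0,0,0]]
    - [[-6,-95,90],[-0.05,0,0]]
    - [[-9,-135,90],[-0.1,0,0]]
    - [[-12,-175,90],[-0.16,0,0]]
    - [[-15,-215,90],[-0.22,0,0]]
    - [[-18,-250,90],[-0.28,0,0]]

```text
time_s: 22.95
tool_pos: [0.537, -0.1742, 0.1697]
tool_rot: [176.2, -0.5, 175.2]
force: [-0.2, 0.6, -1.5]
grip_width: 0.0293
```

Call:
apply_moves:
  targets:
    - [[-2,-35,0],[-0.03,0,0]]
    - [[-4,-70,0],[-0.06,0,0]]
    - [[-6,-105,-10],[-0.07,0,0]]
    - [[-8,-130,-20],[-0.07,0,0]]
    - [[-8,-145,-30],[-0.07,0,0]]
    - [[-8,-152,-40],[-0.07,0,0]]
    - [[-8,-152,-50],[-0.07,0,0]]
    - [[-8,-152,-50],[-0.07,0,0]]

```text
time_s: 23.75
tool_pos: [0.529, -0.3221, 0.1179]
tool_rot: [179.9, -0.3, 175.3]
force: [0.1, 0.4, -1.7]
grip_width: 0.0291
```

```bash
sed -i 's/    for l in/    if 0: print()\n    for l in/; s/s=X\[/if not ((x>=l)\&(x<l+.02)).any(): continue\n        s=X[/' look.py; python3 look.py l5 .12; python3 - <<'E'
from h import *
s=env.read_camera("scene"); a=cv2.imread("pics/l5wrist.png")
q=proj(s,env.get_obs()["tool_pos"]).astype(int);print(q)
b=cv2.resize(s["image"][q[1]-60:q[1]+60,q[0]-60:q[0]+60,::-1],(576,576),interpolation=cv2.INTER_CUBIC)
cv2.imwrite("pics/c5.png",cv2.resize(np.hstack([a,b]),(798,342)))
E
```

```text
[ 0.529  -0.3221  0.1179] [179.9382  -0.3072 175.3063] [ -1.5004  21.7965  37.7217  95.9968 -14.1403  67.3882 125.0932] [ 0.0621  0.3676 -1.7191] 0.029134826698594782
wrist 0.56 (494.409912109375, -322.5445861816406) (55.218631744384766, 164.4728546142578) 88.79182434082031
0.422 [-0.348  -0.2973 -0.3235]
0.442 [-0.3479 -0.2973 -0.3225]
0.462 [-0.3496 -0.2952 -0.3225]
0.482 [-0.3496 -0.2957 -0.3225]
0.502 [-0.3502 -0.2949 -0.3231]
0.522 [-0.343  -0.3034 -0.3231]
0.542 [-0.3365 -0.3087 -0.3215]
0.562 [-0.3369 -0.3086 -0.323 ]
0.582 [-0.3366 -0.3089 -0.3216]
top none
[197 211]
```

View pics/c5.png

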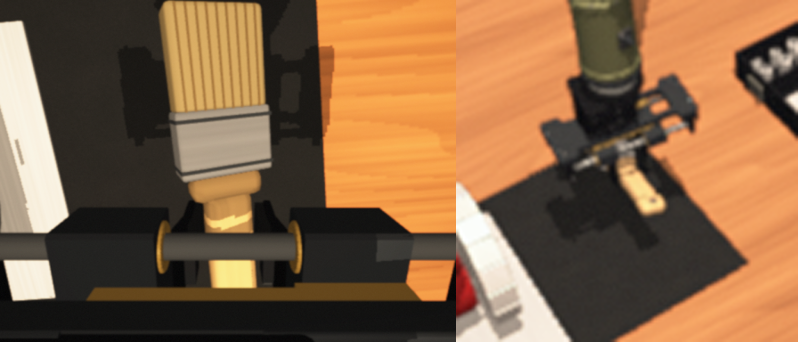

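```bash
python3 - <<'E'
import cv2
a=cv2.imread("pics/l5wrist.png"); c=a[0:340,240:480]; cv2.imwrite("pics/c6.png",cv2.resize(c,None,fx=1.75,fy=1.75,interpolation=cv2.INTER_CUBIC))
E
```

```text
(no output)
```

View pics/c6.png

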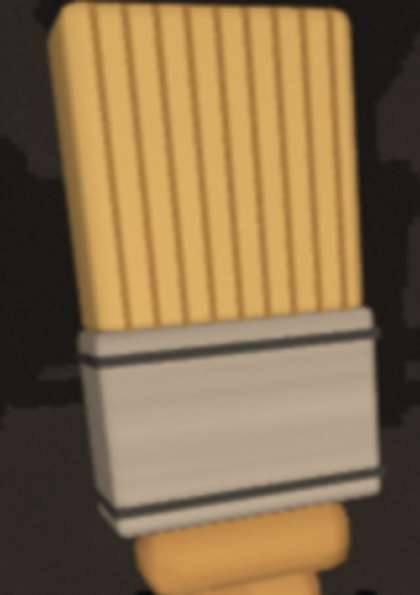

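```bash
cat > pnp.py <<'E'
from h import *
np.set_printoptions(precision=3,suppress=True)
def fit(pts,mod,o,p,f):
    im=np.array([f(*q) for q in pts],float)
    ok,r,t=cv2.solvePnP(np.array(mod,float),im,np.array(p["camera_matrix"]),None,flags=cv2.SOLVEPNP_SQPNP)
    r,t=cv2.solvePnPRefineLM(np.array(mod,float),im,np.array(p["camera_matrix"]),None,r,t)
    e=cv2.projectPoints(np.array(mod,float),r,t,np.array(p["camera_matrix"]),None)[0][:,0]-im
    C=np.linalg.inv(np.array(p["camera_from_world"]));R=C[:3,:3]@cv2.Rodrigues(r)[0]
    print("pos",(C@np.r_[t[:,0]/1000,1])[:3],"axes x,y,z cols\n",R,"\nerr",np.abs(e).max(),e.ravel())
E
python3 - <<'E'
from pnp import *
o=env.get_obs();p=dict(mount=[[-0.0003,-0.9631,-0.2692,0.0741],[1,-0.0001,-0.0006,0.0001],[0.0006,-0.2692,0.9631,-0.1635],[0,0,0,1]],camera_matrix=[[333.5881,0,257.0119],[0,333.5881,192.2519],[0,0,1]]);wpose(o,p)
f=lambda x,y:((240+x/1.75)/1.5-.17,y/1.75/1.5-.17)
P=[(122,533),(380,492),(101,333),(373,308),(97,505),(78,335),(72,4),(350,8)]
M=[(9,26,10),(9,-26,10),(45,26,10),(45,-26,10),(9,26,-10),(45,26,-10),(95,25,10),(95,-25,10)]
fit(P,M,o,p,f);fit(P[:6],M[:6],o,p,f)
E
```

```text
pos [ 0.511 -0.325  0.115] axes x,y,z cols
 [[-1.    -0.011 -0.004]
 [ 0.009 -0.93   0.369]
 [-0.008  0.369  0.93 ]] 
err 2.666680165888252 [ 0.575  0.72  -0.77  -0.75  -0.491 -0.373 -0.731 -0.751  1.382  1.974
  0.05  -2.667 -1.653 -0.072  1.904  1.842]
pos [ 0.512 -0.325  0.115] axes x,y,z cols
 [[-1.    -0.017 -0.002]
 [ 0.015 -0.934  0.357]
 [-0.008  0.357  0.934]] 
err 2.4991458216475593 [ 0.104  0.624 -1.035  0.031 -0.474 -0.063 -0.593  0.182  1.474  1.794
  0.61  -2.499]
```

The fit shows the brush stayed world-level at the grasp, so upright in the gripper it is rolled 21°. I'll tilt the gripper back before laying it down, and shift it a little away from the saw.

Call:
apply_moves:
  targets:
    - [[0,10,0],[0.12,0,0]]
    - [[0,20,0],[0.24,0,0]]
    - [[0,32,0],[0.36,0,0]]
    - [[0,32,-20],[0.36,0,0]]
    - [[0,32,-40],[0.36,0,0]]
    - [[0,32,-55],[0.36,0,0]]
    - [[0,32,-60],[0.36,0,0]]
    - [[0,32,-60],[0.36,0,0]]

```text
time_s: 24.8
tool_pos: [0.5296, -0.2917, 0.0599]
tool_rot: [159.5, -1.8, 175.6]
force: [-0.4, 1.0, -1.1]
grip_width: 0.0299
```

```bash
python3 - <<'E'
from h import *
np.set_printoptions(precision=4,suppress=True)
o=env.get_obs();p=wpose(o,env.read_camera("wrist"));print(o["tool_pos"],o["tool_rot"],o["force"])
import pickle;pickle.dump((o,{k:p[k] for k in("camera_matrix","camera_from_world")}),open("w7.pkl","wb"))
a=p["image"][:,:,::-1];cv2.imwrite("pics/c7.png",cv2.resize(a[0:230,140:360],None,fx=2.6,fy=2.6,interpolation=cv2.INTER_CUBIC))
E
```

```text
[ 0.5296 -0.2917  0.0599] [159.4873  -1.8188 175.6252] [-0.4405  0.971  -1.1144]
```

View pics/c7.png

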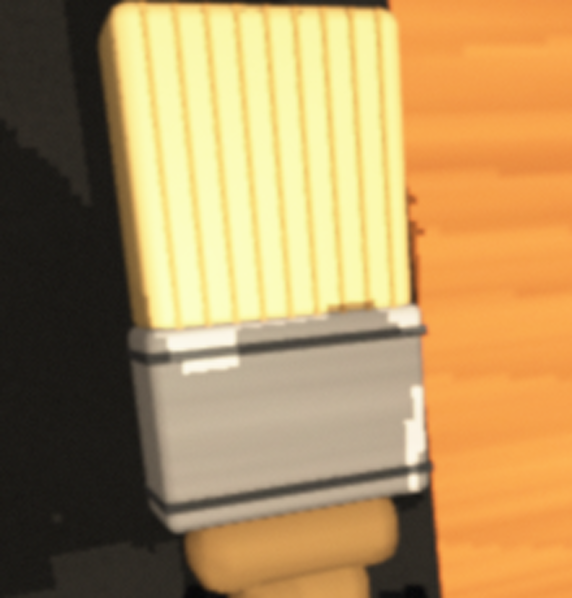

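```bash
python3 - <<'E'
from pnp import *
import pickle
o,p=pickle.load(open("w7.pkl","rb")); f=lambda x,y:(140+x/2.6-.3,y/2.6-.3)
print("edge",pix2world(p,f(438,560),.004),pix2world(p,f(390,20),.004))
P=[(172,530),(428,488),(150,330),(420,306),(150,500),(130,335),(125,5),(396,10)]
M=[(9,26,10),(9,-26,10),(45,26,10),(45,-26,10),(9,26,-10),(45,26,-10),(95,25,10),(95,-25,10)]
fit(P,M,o,p,f)
E
```

```text
edge [ 0.543 -0.23   0.004] [ 0.401 -0.237  0.004]
pos [ 0.511 -0.29   0.054] axes x,y,z cols
 [[-1.    -0.013 -0.011]
 [ 0.013 -1.     0.016]
 [-0.011  0.016  1.   ]] 
err 3.3688270250700754 [ 0.801  0.063 -0.652 -0.67   0.167 -0.302 -0.437 -0.764  0.673  2.534
 -0.206 -3.369 -2.402  0.402  2.324  1.976]
```

The brush is level within about 1° at (0.511, −0.290), and the mat edge is at y≈−0.233. Now lowering it.

Call:
apply_moves:
  targets:
    - [[0,0,-12],[0,0,0]]
    - [[0,0,-22],[0,0,0]]
    - [[0,0,-30],[0,0,0]]
    - [[0,0,-35],[0,0,0]]
    - [[0,0,-38],[0,0,0]]
    - [[0,0,-38],[0,0,0]]

```text
time_s: 25.45
tool_pos: [0.5294, -0.2921, 0.0217]
tool_rot: [159.5, -1.8, 175.6]
force: [-1.1, 0.3, -1.7]
grip_width: 0.0294
```

Call:
apply_moves:
  targets:
    - [[0,0,-1],[0,0,0]]
    - [[0,0,-2],[0,0,0]]
    - [[0,0,-3],[0,0,0]]
    - [[0,0,-3],[0,0,0]]

```text
time_s: 25.85
tool_pos: [0.5297, -0.2922, 0.0192]
tool_rot: [159.5, -1.8, 175.6]
force: [0.5, 0.7, -1.2]
grip_width: 0.0295
```

Call:
apply_moves:
  targets:
    - [[0,0,-1],[0,0,0]]
    - [[0,0,-2],[0,0,0]]
    - [[0,0,-2],[0,0,0]]

```text
time_s: 26.15
tool_pos: [0.5296, -0.2921, 0.017]
tool_rot: [159.5, -1.8, 175.6]
force: [-0.6, -0.0, -0.4]
grip_width: 0.0295
```

Call:
apply_moves:
  targets:
    - [[0,0,-1],[0,0,0]]
    - [[0,0,-1],[0,0,0]]
    - [[0,0,-1],[0,0,0]]

```text
time_s: 26.45
tool_pos: [0.5296, -0.2922, 0.0162]
tool_rot: [159.5, -1.8, 175.6]
force: [0.1, 0.1, -1.7]
grip_width: 0.0292
```

Call:
apply_moves:
  targets:
    - [[0,0,-1],[0,0,0]]
    - [[0,0,-1],[0,0,0]]
    - [[0,0,-1],[0,0,0]]

```text
time_s: 26.75
tool_pos: [0.5297, -0.2923, 0.0153]
tool_rot: [159.5, -1.8, 175.6]
force: [-0.6, -0.3, -0.8]
grip_width: 0.0294
```

Call:
apply_moves:
  targets:
    - [[0,0,-1],[0,0,0]]
    - [[0,0,-1],[0,0,0]]
    - [[0,0,-1],[0,0,0]]

```text
time_s: 27.05
tool_pos: [0.5298, -0.2922, 0.0145]
tool_rot: [159.5, -1.8, 175.6]
force: [0.3, 0.6, 0.8]
grip_width: 0.0291
```

Call:
apply_moves:
  targets:
    - [[0,0,-1],[0,0,0]]
    - [[0,0,-1],[0,0,0]]
    - [[0,0,-1],[0,0,0]]

```text
time_s: 27.35
tool_pos: [0.5299, -0.2921, 0.0143]
tool_rot: [159.5, -1.7, 175.6]
force: [-0.4, 1.3, 5.5]
grip_width: 0.0293
```

Firm contact. Releasing and backing out along the tool axis.

Call:
apply_moves:
  targets:
    - [[0,0,1],[0,0,0]]
    - [[0,0,1],[0,0,0]]
    - [[0,0,1],[0,0,0]]
    - [[0,0,1],[0,0,0]]
    - [[0,-3,8],[0,0,0]]
    - [[0,-8,22],[0,0,0]]
    - [[0,-16,45],[0,0,0]]
    - [[0,-30,85],[0,0,0]]
  hand: 37

```text
time_s: 28.15
tool_pos: [0.5288, -0.3211, 0.098]
tool_rot: [159.4, -2.0, 175.6]
force: [0.7, -0.5, -1.2]
grip_width: 0.037
```

Call:
apply_moves:
  targets:
    - [[0,-5,45],[0,0,0]]
    - [[0,0,90],[-0.12,0,0]]
    - [[0,0,135],[-0.24,0,0]]
    - [[0,0,170],[-0.35,0,0]]
    - [[-20,0,200],[-0.35,0,0]]
    - [[-20,0,200],[-0.35,0,0]]

```text
time_s: 28.75
tool_pos: [0.5094, -0.3241, 0.3055]
tool_rot: [179.7, 0.4, 175.2]
force: [-0.2, -2.2, 0.4]
grip_width: 0.0368
```

```bash
python3 look.py l8 .014; python3 - <<'E'
from h import *
s=env.read_camera("scene"); a=cv2.imread("pics/l8wrist.png")
b=cv2.resize(s["image"][90:310,95:388,::-1],(768,576),interpolation=cv2.INTER_CUBIC)
cv2.imwrite("pics/c8.png",cv2.resize(np.vstack([a,b]),(400,600)))
E
```

```text
[ 0.5094 -0.3241  0.3055] [179.6753   0.3925 175.187 ] [ -2.6725  12.6408  39.6009  83.9539  -8.5201  86.1176 121.9848] [-0.2094 -2.1748  0.3671] 0.03678797508829354
wrist 0.86 (510.5122985839844, -290.9649353027344) (191.1886444091797, 53.378326416015625) 1.0218961238861084
0.425 [-0.3182 -0.2666 -0.2925]
0.445 [-0.317  -0.2661 -0.2916]
0.465 [-0.3183 -0.2657 -0.2917]
0.485 [-0.318  -0.265  -0.2914]
0.505 [-0.3179 -0.2645 -0.2917]
0.525 [-0.3095 -0.2737 -0.2919]
0.545 [-0.3063 -0.277  -0.2918]
0.565 [-0.3064 -0.2773 -0.2919]
0.585 [-0.3094 -0.2774 -0.2929]
0.605 [-0.3086 -0.2766 -0.2923]
top 0.86 (511.42340087890625, -289.8170471191406) (188.81495666503906, 49.93611526489258) 2.9915931224823
0.428 [-0.3171 -0.2693 -0.2937]
0.448 [-0.3173 -0.2695 -0.2934]
0.468 [-0.3174 -0.2697 -0.2903]
0.488 [-0.2837 -0.2665 -0.2751]
0.508 [-0.2874 -0.2701 -0.2801]
0.528 [-0.2876 -0.2806 -0.2841]
0.548 [-0.2912 -0.2808 -0.285 ]
0.568 [-0.2914 -0.2777 -0.2854]
0.588 [-0.3088 -0.2778 -0.2914]
0.608 [-0.3054 -0.278  -0.2927]
```

View pics/c8.png

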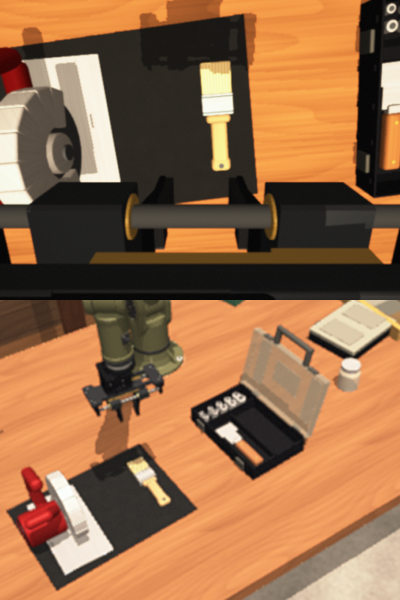

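The brush lies flat on the mat (wrist crop about (217,115)), well inside the edges and clear of the saw. The lid is open on its stop, the scraper is in its bay and the jar hasn't moved. Handing in.

```bash
python3 -c "
from cell import env
print(env.sign_off())"
```

```text
the job is handed in; nothing more can be done
None
```

I opened the lid and laid the brush flat on the clear half of the mat, then handed the job in at about 29 s of the 61 s allowed.

- **Lid:** I gripped the bar and swung the lid back slowly in an arc until it touched its stop. The last contact force was about 11 N and the highest reading was about 21 N. After release it stayed open in every later picture.
- **Brush:** It lay too close to the open lid for the gripper to fit. I pushed it about 19 mm within its bay with the closed fingertips, then gripped it with the tool tilted 20°. I lowered it in 1 mm steps until it touched the mat, then let go.
- **Contact along the way:** My first attempt to reach the brush touched the case divider with about 21 N. I backed off and narrowed the opening.
- **Roll error found and fixed:** I first assumed the brush had turned with the gripper. A fit to the wrist picture showed it rolled 21°. I tilted the tool back, and a second fit showed it level to about 1° before lowering.
- **Last checks:** The wrist and top cameras agree on the brush centre, about (0.511, −0.290). It is about 30 mm inside the nearest mat edge and well clear of the saw. The scraper is in its bay, and the saw and jar look undisturbed. The top-camera outline of the brush was partly hidden by the arm. I did not re-measure the lid angle after release.

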